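Advance the indicator stand four clicks

ROBOT

A 6-joint arm with a two-finger parallel gripper is mounted at the origin on the work surface. World frame = base frame: x ahead of the robot, y to its left, z up, the work surface at z = 0. Lengths are in mm, angles in rad, forces in N, time in s.
With the tool pointing down it reaches from about 350 to 800 mm from the base axis. Payload 7.3 kg.
Tool frame: the origin (TCP) lies on the mounting face of the last link; the fingertips stand 173 mm ahead of it and the grasp point (between the pads) lies 155 mm ahead of it (arm.pinch_z is the distance from the TCP to the grasp point, in mm); x points along the fingers, y is the direction in which the jaws open and shut, and the axes are right-handed (so a half turn about x gives the same grasp; the last joint's range is limited). The gripper opens to 85 mm and grips with 20 to 120 N. Pads are 22 mm wide; open, the fingers measure 114 mm over their backs; the gripper's body (76 mm by 85 mm) begins 54 mm behind the grasp point. The pads swing forward as they close: fully open they stand 13 mm farther back than shut.
Start: joints at [1.069, 0.342, 1.524, -0, 1.275, -0.146], TCP at [182.857, 492.129, 404.722] pointing down, gripper open.
Joint ranges: [-2.53, 2.53], [-0.77, 2.02], [0.04, 2.7], [-1, 4.14], [0.28, 2.66], [-3.11, 3.11]. Speed limits (rad/s): [2.57, 2.57, 3.14, 3.14, 3.14, 3.14].

INTERFACE

Orientations are given as a unit quaternion [x, y, z, w].
In Python, from plant import arm, optics gives the robot as it stands.
- The arm moves only by the tool drive_tool, never from a script. Its argument "moves" is a list of rows, each a list of 7 numbers: the shift along the tool's x, y, z as a fraction of full scale, then the turn, a rotation vector about the tool's x, y, z as a fraction of full scale, then the closure, from 0 (fully open) to 1 (shut). In form: [[x, y, z, wx, wy, wz, fingers], ...]. A call has 1 to 10 rows; each row is the pose to reach, as a shift and turn from the pose commanded when the call began, along the tool's axes at that moment, turning the shorter way round; what a row does not reach only later rows make up. Full scale, the value 1, is 25 cm for a shift and pi rad for a turn. A row lasts 1/12 s, in which the tool goes at most 41.7 mm and 7.16 degrees, less where a joint would pass 70% of its speed; a pose out of reach is approached as far as the arm can. A call with a number of a shift or a turn outside -1 to 1 is refused whole. A call with a gripper value outside its range is refused whole. The fingers move at their own pace and stop on an object; the grip force is fixed at half the most. Time passes only in rows, so rows that repeat a pose let the fingers close. It gives the time, the measured TCP pose, the force and the opening at its end, in the units of the state.
- arm.read_state(): the state, without advancing time (a new reading comes with each control period).
- optics.get_image(name): name is "scene" or "top" or "wrist"; returns the picture (400x640x3 uint8, blue, green, red); there is no depth.
- optics.camera_params(name): a dict with "K" (3x3 intrinsics, pixels), "cam_to_world" (4x4, takes a point from camera to world coordinates). Camera axes: x right, y down, z forward; pixel columns grow to the right and rows downward; lengths in mm; the calibration is good to about 2 mm. The wrist camera is an equidistant fisheye: a pixel r from the principal point sees the ray r / f radians off the axis. A picture is of the moment at which its call begins: read the wrist's pose just before it. camera_params takes no time and is no camera call; for the wrist camera it gives the pose at the moment of the call.
- arm.close_job(): hands the job in, once; it reports no verdict.
The state is a dict: "time": time; "q": joint angles; "qd": joint speeds; "joint_efforts": joint torques, N m; "eef_pos": TCP position; "ee_rot": TCP orientation; "wrist_force": force on the tool from outside, world axes, zero at the start; "wrist_torque": the same for the moment, N m; "opening": opening from 0.0 (shut) to 1.0 (fully open).
Only numpy, scipy, OpenCV 4.12 (cv2) and the standard library are available. Lean on these libraries where they do the work, as an engineer would, in place of code of your own. Each camera call takes 0.05 s, during which the arm holds its last target.

TASK

With a fingertip against the upright pin, lightly push the brass dial of the indicator stand clockwise (seen from above) by exactly four clicks from where it stands, pausing about half a second at each click so you can count it. Never turn it past the fourth click or backwards from where it started, leave everything else on the cart where it lies, and finish with the hand clear of the dial.

Things in the scene. Friction and masses are not known exactly. Their poses are not given: they have to be found in the camera images.
- dial (a joint): Turn of the brass dial, rad: 0 at the start, growing clockwise from above. It clicks every 0.5236 rad (12 a turn), so it rests at 0, 0.524, 1.047, 1.571, 2.094... A spring resists (5 to 9 N at the pin) until half-way between two clicks; then the dial jumps ahead by itself into the next and rests there. Let go short of half-way, it springs back.
- dial_axis (a point): Point on the dial's vertical axis, level with the upper face of its knurled brass disc, 54 mm above the cart top. The disc is 92 mm across, with a 3 mm high boss 28 mm across at its centre, and sits on a round aluminium housing 124 mm across and 40 mm high (top above the cart), with a dark tick at each click position.
- finger_pin (a point): Middle of the upright round steel pin on the brass dial, 12 mm across, from the disc's face (54 mm above the cart) up to 84 mm. Its centre is 35 mm from the dial axis and goes round with the dial. At the start it stands 60 degrees counter-clockwise (from above) of the stand's x axis.
- stand: Dial indicator stand, bolted down; origin under the dial axis at cart level. Dark foot plate 150 mm wide in x, 12 mm thick, from y = -90 to y = 240 mm. A column 202 mm high with a small gauge stands on it at y = 190 mm; the gauge reaches out to x = 111 mm.
- clamp_ring: purple anodized rotor clamp ring, 84 mm across, 12 mm high; a loose bystander; origin at the centre of its underside
- washer_a: white PEEK washer, 28 mm across, 5 mm thick, on the stand's foot plate; a loose bystander; origin at the centre of its underside
- washer_b: second white PEEK washer, 28 mm across, 5 mm thick, on the stand's foot plate; a loose bystander; origin at the centre of its underside
- bracket: brushed nickel L-shaped sensor bracket, 40 x 30 x 30 mm; a loose bystander; origin at the centre of its underside
- lens: smoky quartz lens, 48 mm across, 11 mm high; a loose bystander; origin at the centre of its underside
- gauge_block: dark steel gauge block standing on edge, 35 x 9 x 30 mm; a loose bystander; origin at the centre of its underside
- arbor: upright dark steel arbor, 22 mm across, 34 mm high; a loose bystander; origin at the centre of its underside

How it is judged:
By the outcome, as a careful person would: the job done as asked, in the order asked, and still so for the second after the job is handed in, with the robot touching nothing.
It also fails if it takes over 54 s, if anything falls off the work surface, if the arm or the gripper's body presses on something with over 40 N, if the wrist force passes 120 N, or if a joint passes its speed limit or range.

## Working session

There is one attempt and no reset: what is moved stays moved. The work goes in short steps, Python scripts to look and compute and a tool call to move; the robot and the scene stay as the last step left them, time stands still between calls to the robot, and variables do not carry over. Pictures are saved under pics/ and viewed, and the job is handed in when it is done.

Besides the shell and the picture viewer there is one more tool, called after "Request:" by a JSON object that holds its "op" and its "data". drive_tool: Moves the arm, as the interface text tells. Shift numbers are shares of 25 cm and turn numbers shares of pi rad, none past 1 either way. Its arguments: {"type":"object","properties":{"moves":{"type":"array","items":{"type":"array","items":{"type":"number"}}}},"required":["moves"]}

```bash
ls; mkdir -p pics
python3 - <<'E'
from plant import arm, optics
import cv2
s=arm.read_state(); print(s)
for n in("scene","top","wrist"):
    cv2.imwrite(f"pics/{n}0.png",optics.get_image(n)); p=optics.camera_params(n); print(n,p)
E
```

```text
pics
{'time': 0.0, 'q': array([ 1.06907852e+00,  3.42695041e-01,  1.52501551e+00,  3.75033597e-05,
        1.27539502e+00, -1.45976506e-01]), 'qd': array([-0.00091916, -0.00036958,  0.00021527,  0.00266848,  0.00095799,
        0.0010562 ]), 'joint_efforts': array([-1.20849778e-03, -4.33681834e+01, -2.46014106e+01, -1.75835630e-04,
        7.64428434e-03, -2.14808233e-05]), 'eef_pos': array([182.74521139, 492.01992485, 404.04065137]), 'ee_rot': array([ 0.1246121 ,  0.69613188, -0.12561822,  0.69576741]), 'wrist_force': array([ 0.3452795 , -0.70533885,  0.4947216 ]), 'wrist_torque': array([-0.04116522, -0.01933662, -0.05918884]), 'opening': 0.9998811720420329}
scene {'K': array([[412.42364798,   0.        , 319.94816937],
       [  0.        , 412.42364798, 207.76756236],
       [  0.        ,   0.        ,   1.        ]]), 'cam_to_world': array([[-2.23882086e-01,  5.44637682e-01, -8.08236727e-01,
         1.10905659e+03],
       [ 9.74526724e-01,  1.36338161e-01, -1.78071810e-01,
         1.37501376e+02],
       [ 1.32088912e-02, -8.27515379e-01, -5.61287648e-01,
         4.40055980e
[... 440 characters left out ...]
1],
       [-2.86150789e-02, -1.16809650e-01, -9.92742002e-01,
         8.68182832e+02],
       [ 0.00000000e+00,  0.00000000e+00,  0.00000000e+00,
         1.00000000e+00]])}
wrist {'K': array([[309.70691629,   0.        , 316.16654877],
       [  0.        , 309.70691629, 197.60541252],
       [  0.        ,   0.        ,   1.        ]]), 'cam_to_world': array([[ 3.47790072e-01,  8.85865683e-01,  3.07057091e-01,
         1.04253949e+02],
       [ 9.37570209e-01, -3.27895631e-01, -1.15959294e-01,
         5.21001615e+02],
       [-2.04168061e-03,  3.28217072e-01, -9.44600119e-01,
         3.73992516e+02],
       [ 0.00000000e+00,  0.00000000e+00,  0.00000000e+00,
         1.00000000e+00]])}
```

View pics/scene0.png

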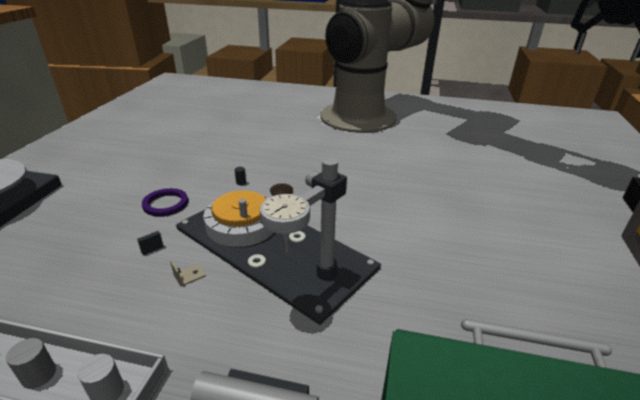

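View pics/top0.png

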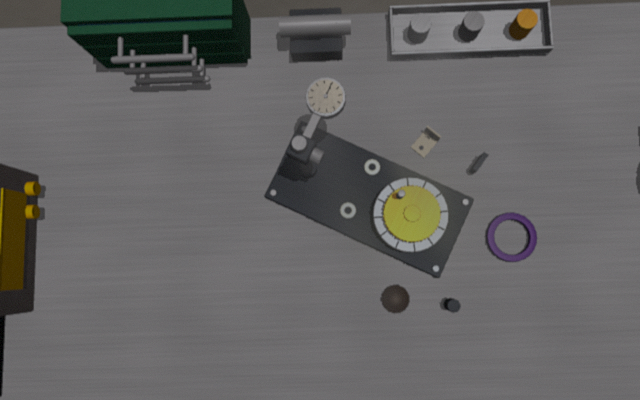

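View pics/wrist0.png

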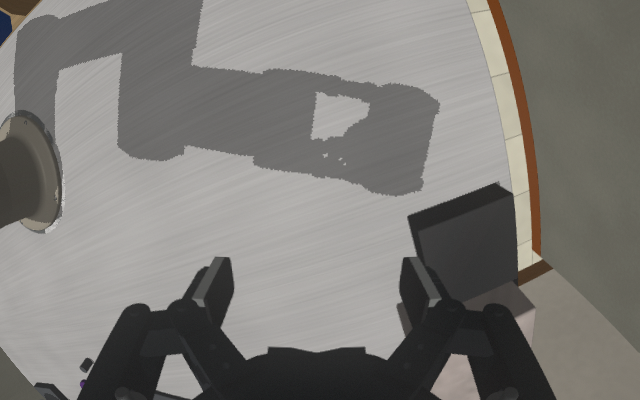

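The top view shows the dial at about (412,214) with the pin near (401,195). The gauge is at (325,97) and the column at (300,143). I'll enlarge it next.

```bash
cat > h.py <<'E'
import numpy as np
from plant import arm, optics
def onplane(n,u,v,z):
    p=optics.camera_params(n);K=p["K"];T=p["cam_to_world"]
    d=T[:3,:3]@np.linalg.solve(K,[u,v,1.]);o=T[:3,3]
    return o+d*(z-o[2])/d[2]
def proj(n,P):
    p=optics.camera_params(n);K=p["K"];T=p["cam_to_world"]
    c=T[:3,:3].T@(np.array(P,float)-T[:3,3]);q=K@c;return q[:2]/q[2]
E
python3 - <<'E'
import cv2
a=cv2.imread("pics/top0.png")[90:290,260:500]
cv2.imwrite("pics/topc.png",cv2.convertScaleAbs(cv2.resize(a[80:180,95:205],None,fx=6,fy=6,interpolation=cv2.INTER_CUBIC)[:600],alpha=1.3))
cv2.imwrite("pics/topd.png",cv2.convertScaleAbs(cv2.resize(a,None,fx=3,fy=3,interpolation=cv2.INTER_CUBIC),alpha=1.6))
b=cv2.imread("pics/scene0.png")[150:310,140:390]
cv2.imwrite("pics/scenec.png",cv2.resize(b,None,fx=3,fy=3,interpolation=cv2.INTER_CUBIC))
E
```

```text
(no output)
```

View pics/topc.png

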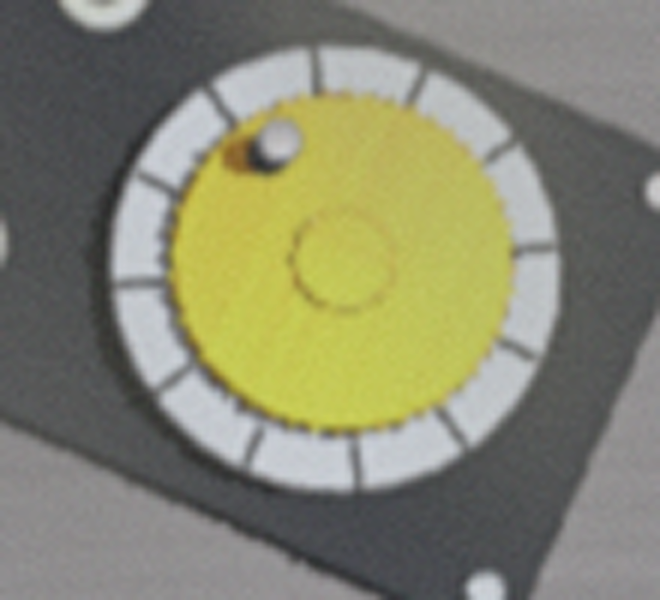

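View pics/topd.png

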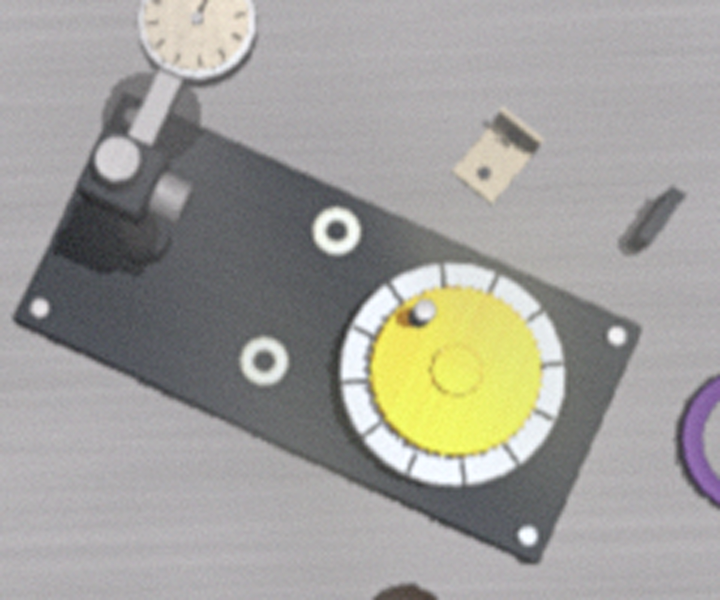

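View pics/scenec.png

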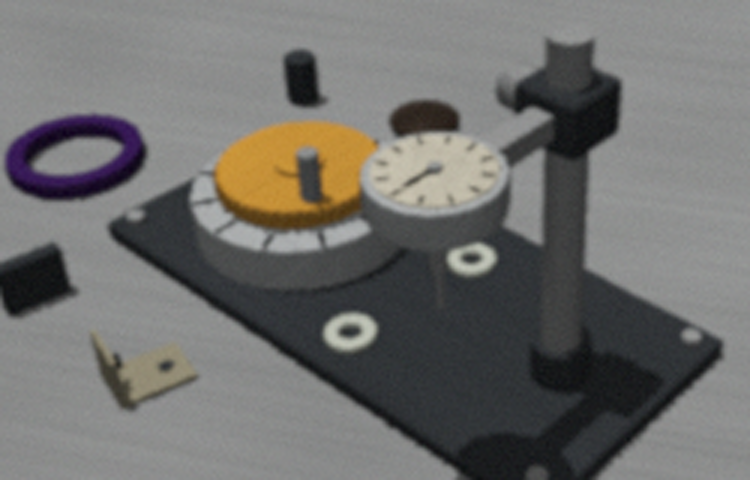

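Run:
```python
from h import *
c=lambda X,Y,k,ox,oy:((X+.5)/k-.5+ox,(Y+.5)/k-.5+oy)
A=onplane("top",*c(344,262,6,355,170),54);B=onplane("top",*c(343,260,6,355,170),57)
H=onplane("top",*c(335,269,6,355,170),40)
P=onplane("top",*c(279,141,6,355,170),84)
C=onplane("top",*c(117,158,3,260,90),202)
print(A,B,H,P,C)
# screws
for p in [(617,335),(528,535),(39,307)]: print(onplane("top",*c(*p,3,260,90),13))
r=P-A; print(np.linalg.norm(r[:2]),np.degrees(np.arctan2(r[1],r[0])))
y=C-A; print(np.linalg.norm(y[:2]),np.degrees(np.arctan2(y[1],y[0])))
# scene: pin top (308,154) crop3 , origin(140,150)
print(onplane("scene",*c(308,154,3,140,150),84), onplane("scene",*c(302,172,3,140,150),54))
for n,p in [("lens",(396,298)),("arbor",(452,303)),("ring",(512,237)),("block",(478,164)),("br",(426,142)),("gauge",(325,97))]:
    print(n,onplane("top",*p,{"arbor":34,"gauge":150}.get(n,12)))
```

```text
[ 574.42259971 -117.09427163   54.        ] [ 574.65929101 -116.42476838   57.        ] [ 574.02786522 -116.53800467   40.        ] [603.62733052 -97.43757327  84.        ] [660.55903305  52.25777469 202.        ]
[ 596.18800155 -214.36405706   13.        ]
[ 485.10490573 -158.14680527   13.        ]
[623.11349633 114.18098005  13.        ]
35.203722705878356 33.94313876361636
189.9989493195034 63.04104091745358
[607.49221317 -97.87011233  84.        ] [ 583.12286498 -114.09152474   54.        ]
lens [437.22029531 -89.71826483  12.        ]
arbor [ 428.12219708 -177.59930783   34.        ]
ring [ 533.2452978  -288.95320766   12.        ]
block [ 660.17660913 -240.10061873   12.        ]
br [ 701.96513984 -153.32955715   12.        ]
gauge [740.94934308  15.96871411 150.        ]
```

```bash
cat >> h.py <<'E'
from scipy.spatial.transform import Rotation as R
AX=np.array([574.3,-116.8]); TH0=np.radians(33.0)
def pose(phi,gap,z,rad=35.,half=11.):
    """phi: dial turn (deg, cw). fist face 'gap' mm behind pin surface when pin is at phi. returns TCP pos, R"""
    th=TH0-np.radians(phi); r=np.array([np.cos(th),np.sin(th)]); t=np.array([-np.sin(th),np.cos(th)])
    c=AX+rad*r+(6+half+gap)*t
    # camera (tool side) points rear = +t ; camera side is sgn*tool z
    x=np.array([0,0,-1.]); zt=CAMS*np.r_[t,0]; y=np.cross(zt,x)
    return np.r_[c,z],R.from_matrix(np.c_[x,y,zt])
s0=R.from_quat([0.1246121,0.69613188,-0.12561822,0.69576741]).as_matrix()
CAMS=np.sign(s0[:,2]@np.array([-78,29,-30]))
def delta(P,Rt,s=None):
    s=s or arm.read_state(); R0=R.from_quat(s["ee_rot"])
    d=R0.inv().apply(P-s["eef_pos"])/250; w=(R0.inv()*Rt).as_rotvec()/np.pi
    return np.round(np.r_[d,w],4)
E
python3 - <<'E'
from h import *
print(s0,CAMS)
P,Rt=pose(0,10,404); print(P,Rt.as_matrix()); print(delta(P,Rt)); print(delta(P,Rt)[:3]*250)
E
```

```text
[[-7.59067267e-04  3.48295039e-01  9.37384654e-01]
 [-1.30921627e-03  9.37383774e-01 -3.48295773e-01]
 [-9.99998855e-01 -1.49161916e-03 -2.55543806e-04]] -1.0
[588.94821593 -75.09352844 404.        ] [[ 0.          0.83867057  0.54463904]
 [ 0.          0.54463904 -0.83867057]
 [-1.          0.          0.        ]]
[ 2.1000e-03 -1.5605e+00  2.3130e+00  2.0340e-01  1.0000e-04  4.0000e-04]
[ 5.25000e-01 -3.90125e+02  5.78250e+02]
```

Request:
{"op": "drive_tool", "data": {"moves": [[0, -0.67, 0.99, 0.2, 0, 0, 1], [0, -0.67, 0.99, 0.2, 0, 0, 1], [0, -0.67, 0.99, 0.2, 0, 0, 1], [0, -0.67, 0.99, 0.2, 0, 0, 1], [0, -0.67, 0.99, 0.2, 0, 0, 1], [0, -0.67, 0.99, 0.2, 0, 0, 1], [0, -0.67, 0.99, 0.2, 0, 0, 1], [0, -0.67, 0.99, 0.2, 0, 0, 1], [0, -0.67, 0.99, 0.2, 0, 0, 1], [0, -0.67, 0.99, 0.2, 0, 0, 1]]}}

```text
time: 0.98
eef_pos: [356.5, 248.9, 404.5]
ee_rot: [0.335, 0.623, -0.335, 0.623]
wrist_force: [0.5, -0.1, -0.4]
opening: -0.0
```

Run:
```python
from h import *
P,Rt=pose(0,10,404); print(arm.read_state()); print(delta(P,Rt))
```

```text
{'time': 0.9833, 'q': array([ 4.32596519e-01,  1.76358752e-01,  1.75254280e+00,  6.89834852e-04,
        1.21320980e+00, -1.52596699e-01]), 'qd': array([ 4.22275356e-02, -1.38947573e-03,  1.35927077e-03,  2.59440643e-03,
        3.10843559e-05,  5.03063401e-04]), 'joint_efforts': array([-1.42170120e+00, -3.35936308e+01, -2.39886367e+01, -1.27614099e-01,
       -3.00189375e-02, -8.39085784e-02]), 'eef_pos': array([356.46844721, 248.85730251, 404.54833982]), 'ee_rot': array([ 0.33459549,  0.62322112, -0.33461366,  0.62263552]), 'wrist_force': array([ 0.51425072, -0.14773756, -0.42107473]), 'wrist_torque': array([0.00745202, 0.0436006 , 0.00756296]), 'opening': -0.00044612594360522625}
[ 1.0000e-03  5.9800e-02  1.5938e+00  2.9000e-03 -2.0000e-04  1.0000e-04]
```

Request:
{"op": "drive_tool", "data": {"moves": [[0, 0.03, 0.99, 0, 0, 0, 1], [0, 0.03, 0.99, 0, 0, 0, 1], [0, 0.03, 0.99, 0, 0, 0, 1], [0, 0.03, 0.99, 0, 0, 0, 1], [0, 0.03, 0.99, 0, 0, 0, 1], [0, 0.03, 0.99, 0, 0, 0, 1], [0, 0.03, 0.99, 0, 0, 0, 1], [0, 0.03, 0.99, 0, 0, 0, 1]]}}

```text
time: 1.65
eef_pos: [500.4, 47.3, 404.0]
ee_rot: [0.334, 0.624, -0.334, 0.623]
wrist_force: [-0.7, 0.1, -0.6]
opening: -0.001
```

Request:
{"op": "drive_tool", "data": {"moves": [[0, 0.03, 0.6, 0, 0, 0, 1], [0, 0.03, 0.6, 0, 0, 0, 1], [0, 0.03, 0.6, 0, 0, 0, 1], [0, 0.03, 0.6, 0, 0, 0, 1], [0, 0.03, 0.6, 0, 0, 0, 1], [0, 0.03, 0.6, 0, 0, 0, 1]]}}

```text
time: 2.15
eef_pos: [589.2, -72.0, 403.9]
ee_rot: [0.334, 0.624, -0.334, 0.623]
wrist_force: [-0.1, 0.0, -0.9]
opening: -0.002
```

Run:
```python
from h import *
import cv2
P,Rt=pose(0,10,300); s=arm.read_state();print(s["time"],s["q"],s["eef_pos"],s["wrist_force"]); print(delta(P,Rt,s))
for n in("wrist","scene","top"): cv2.imwrite(f"pics/{n}1.png",optics.get_image(n))
```

```text
2.15 [-2.50900785e-01  4.70066576e-01  1.32609457e+00  8.93246017e-04
  1.34727650e+00 -8.38988608e-01] [589.200612   -72.01765041 403.9465931 ] [-0.05243658  0.00547047 -0.86923041]
[ 4.158e-01 -7.400e-03  1.050e-02  3.800e-03 -6.000e-04  2.000e-04]
```

View pics/wrist1.png

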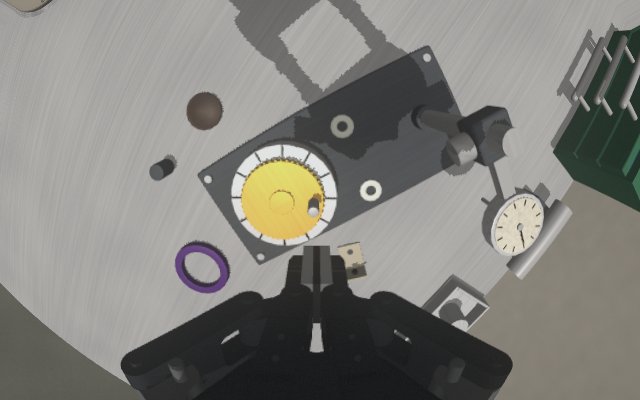

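View pics/scene1.png

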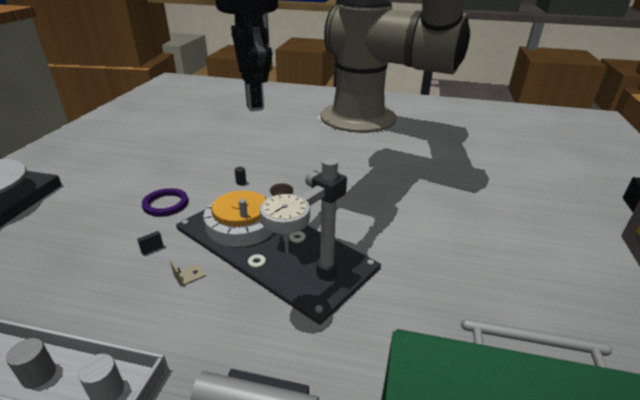

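View pics/top1.png

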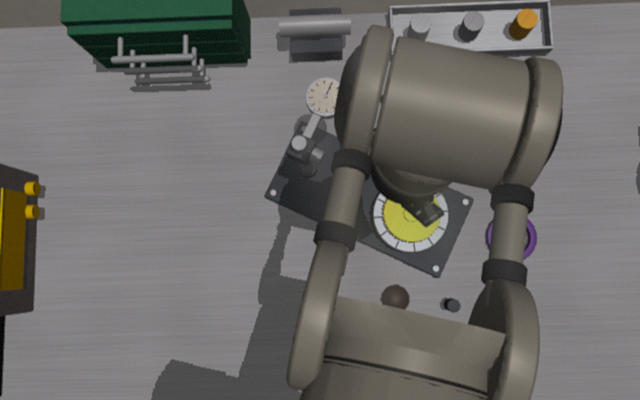

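The wrist view shows the boss at (281,200) and the pin near (314,207). The closed fingertip is at (316,250). I'll use this view to cross-check the axis and pin positions.

```bash
python3 - <<'E'
import cv2
a=cv2.imread("pics/wrist1.png")[135:265,220:370]
cv2.imwrite("pics/w1c.png",cv2.resize(a,None,fx=4.5,fy=4.5,interpolation=cv2.INTER_CUBIC))
E
cat >> h.py <<'E'
def fish(u,v,z,T=None):
    p=optics.camera_params("wrist");K=p["K"];T=p["cam_to_world"] if T is None else T
    d=np.array([u-K[0,2],v-K[1,2]]);r=np.linalg.norm(d);a=r/K[0,0]
    ray=np.r_[d/r*np.sin(a),np.cos(a)];ray=T[:3,:3]@ray;o=T[:3,3]
    return o+ray*(z-o[2])/ray[2]
E
```

```text
(no output)
```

View pics/w1c.png

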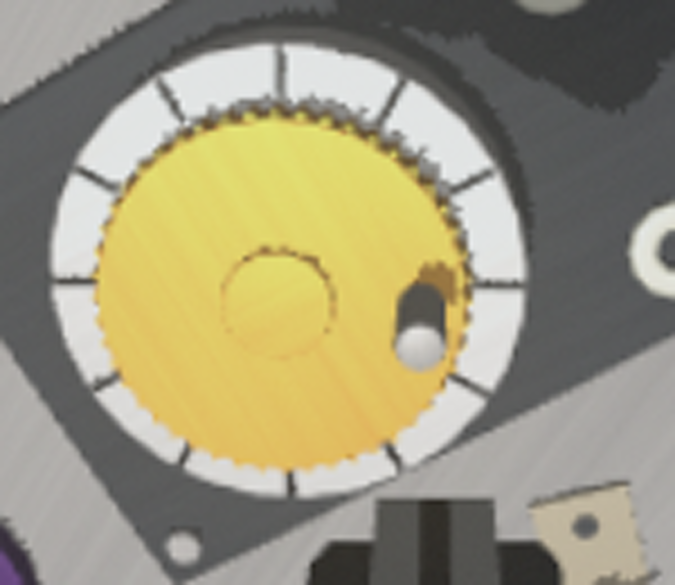

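Run:
```python
from h import *
c=lambda X,Y,k=4.5,ox=220,oy=135:((X+.5)/k-.5+ox,(Y+.5)/k-.5+oy)
B=fish(*c(278,304),57);P=fish(*c(420,348),84);print(B,P,np.linalg.norm((P-B)[:2]),np.degrees(np.arctan2(*(P-B)[1::-1])))
D=fish(*c(282,292),54);print(D)
# fist tip corners at tip height
z=arm.read_state()["eef_pos"][2]-173
a,b=fish(*c(375,500),z),fish(*c(496,500),z);s=arm.read_state()
Rt=R.from_quat(s["ee_rot"]);print(Rt.inv().apply(a-s["eef_pos"]),Rt.inv().apply(b-s["eef_pos"]))
```

```text
[ 574.66110252 -118.70907172   57.        ] [604.02023123 -99.84686521  84.        ] 34.8961498331533 32.71931696406126
[ 574.14468562 -116.59981831   54.        ]
[173.00772454  -6.46940587  -7.5377979 ] [173.00689588   7.53853874  -7.55021712]
```

Request:
{"op": "drive_tool", "data": {"moves": [[0.1, -0.007, 0.01, 0.004, 0, 0, 1], [0.2, -0.007, 0.01, 0.004, 0, 0, 1], [0.3, -0.007, 0.01, 0.004, 0, 0, 1], [0.4, -0.007, 0.01, 0.004, 0, 0, 1], [0.47, -0.007, 0.01, 0.004, 0, 0, 1], [0.54, -0.007, 0.01, 0.004, 0, 0, 1], [0.54, -0.007, 0.01, 0.004, 0, 0, 1]]}}

```text
time: 2.88
eef_pos: [587.5, -74.8, 266.7]
ee_rot: [0.337, 0.624, -0.338, 0.619]
wrist_force: [-0.7, -0.2, -0.1]
opening: 0.001
```

Run:
```python
from h import *
import cv2
P,Rt=pose(0,10,239); s=arm.read_state();print(s["time"],s["q"],s["eef_pos"],s["wrist_force"]); print(delta(P,Rt,s))
a=optics.get_image("scene")[120:270,130:330];cv2.imwrite("pics/s2.png",cv2.resize(a,None,fx=4,fy=4,interpolation=cv2.INTER_CUBIC))
cv2.imwrite("pics/w2.png",optics.get_image("wrist"))
```

```text
2.8833 [-2.56058983e-01  5.99589817e-01  1.50769960e+00  4.22400723e-04
  1.04079737e+00 -8.32399436e-01] [587.4582443  -74.77240068 266.71498382] [-0.70725315 -0.20192677 -0.08808817]
[ 1.108e-01  4.800e-03  4.900e-03  1.000e-04 -1.600e-03  1.300e-03]
```

View pics/s2.png

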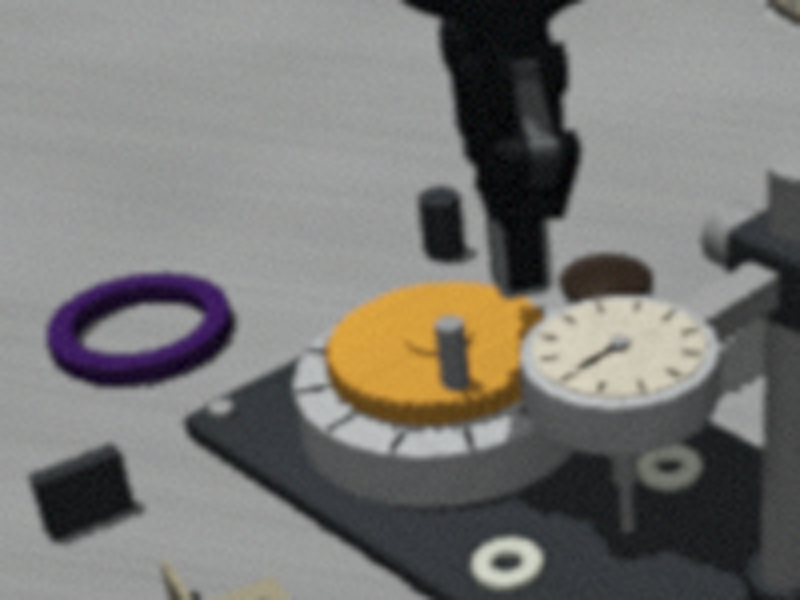

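View pics/w2.png

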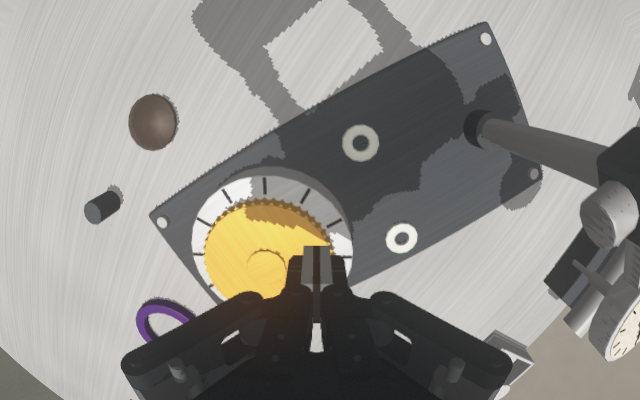

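Request:
{"op": "drive_tool", "data": {"moves": [[0.05, 0.005, 0.005, 0, -0.0015, 0.0015, 1], [0.08, 0.005, 0.005, 0, -0.0015, 0.0015, 1], [0.11, 0.005, 0.005, 0, -0.0015, 0.0015, 1], [0.11, 0.005, 0.005, 0, -0.0015, 0.0015, 1], [0.11, 0.005, 0.005, 0, -0.0015, 0.0015, 1]]}}

```text
time: 3.4
eef_pos: [590.7, -77.1, 242.4]
ee_rot: [0.339, 0.619, -0.337, 0.623]
wrist_force: [0.1, -0.3, -1.0]
opening: 0.002
```

Run:
```python
from h import *
import cv2
s=arm.read_state();print(s["time"],s["eef_pos"],s["wrist_force"])
P,Rt=pose(0,10,239);print(delta(P,Rt,s))
for g in (4,2,0,-2):
  P,Rt=pose(-g/35*57.3,0,239);print(g,delta(P,Rt,s))
a=optics.get_image("scene")[120:270,130:330];cv2.imwrite("pics/s3.png",cv2.resize(a,None,fx=4,fy=4,interpolation=cv2.INTER_CUBIC))
```

```text
3.4 [590.65888955 -77.0868314  242.37359541] [ 0.10278631 -0.27066157 -0.99805967]
[ 0.0134 -0.0015 -0.0105 -0.0005  0.0014 -0.0015]
4 [ 0.0135 -0.0101  0.014  -0.0369  0.0015 -0.0014]
2 [ 0.0136 -0.0055  0.0217 -0.0187  0.0014 -0.0014]
0 [ 0.0136 -0.0014  0.0295 -0.0005  0.0014 -0.0015]
-2 [ 0.0137  0.0023  0.0376  0.0176  0.0014 -0.0015]
```

View pics/s3.png

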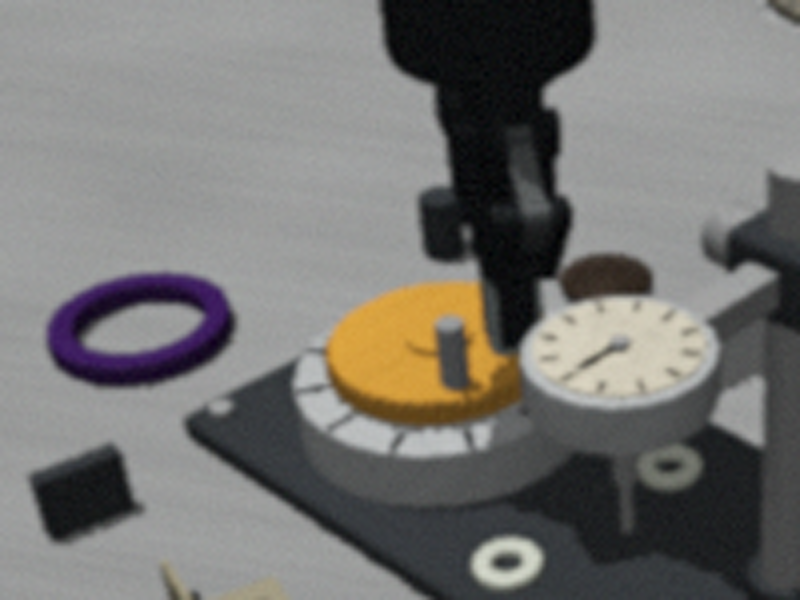

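```bash
cat >> h.py <<'E'
LOG=[[0,-.67,.99,.2,0,0],[0,.03,.99,0,0,0],[0,.03,.6,0,0,0],[.54,-.007,.01,.004,0,0],[.11,.005,.005,0,-.0015,.0015]]
import json,os
def cmd(upto=None):
    L=LOG+(json.load(open("log.json")) if os.path.exists("log.json") else [])
    p=np.array([182.857,492.129,404.722]);psi=1.069+.146
    y=np.array([np.cos(psi),np.sin(psi),0]);x=np.array([0,0,-1.]);Rr=R.from_matrix(np.c_[x,y,np.cross(x,y)])
    for m in L[:upto]:
        m=np.array(m);p=p+Rr.apply(m[:3]*250);Rr=Rr*R.from_rotvec(m[3:]*np.pi)
    return p,Rr
def cdelta(P,Rt,upto=None):
    p,R0=cmd(upto);return np.round(np.r_[R0.inv().apply(P-p)/250,(R0.inv()*Rt).as_rotvec()/np.pi],4)
E
python3 - <<'E'
from h import *
for k in range(6):
    p,r=cmd(k);print(k,p,r.as_quat())
for i in range(6):
    s=arm.read_state();print(s["time"],s["eef_pos"],s["ee_rot"],s["wrist_force"],s["q"][:3]);optics.get_image("wrist")
E
```

```text
0 [182.857 492.129 404.722] [ 0.12513054  0.69594709 -0.12513054  0.69594709]
1 [356.50949008 248.90623649 404.722     ] [ 0.33406569  0.62321755 -0.33406569  0.62321755]
2 [499.77147251  46.94459561 404.722     ] [ 0.33406569  0.62321755 -0.33406569  0.62321755]
3 [589.05740987 -73.82076114 404.722     ] [ 0.33406569  0.62321755 -0.33406569  0.62321755]
4 [588.98404182 -76.87151796 269.722     ] [ 0.33797486  0.62110627 -0.33797486  0.62110627]
5 [590.71249831 -77.2422445  242.222     ] [ 0.3386401   0.61884304 -0.33730587  0.6233626 ]
3.45 [590.81703396 -77.18209942 242.71308502] [ 0.33870653  0.61869441 -0.33720547  0.62352833] [-0.53940596 -1.22838229  0.32163242] [-0.2585816   0.63227427  1.52370167]
3.5 [590.88414793 -77.25461345 242.82336823] [ 0.33876301  0.61853591 -0.33721139  0.62365169] [-0.01523668 -0.09800536  0.80131001] [-0.25866527  0.63216364  1.52354827]
3.55 [590.88639066 -77.27388566 242.8377001 ] [ 0.33873838  0.61850519 -0.33719541  0.62370417] [0.07569026 0.14362538 0.76273914] [-0.25868648  0.6321301   1.52356744]
3.6 [590.87343793 -77.28171001 242.76255417] [ 0.33875645  0.61852596 -0.33720405  0.62366909] [0.23660743 0.27627365 0.40899465] [-0.25871241  0.63222338  1.52363636]
3.65 [590.85992571 -77.29215972 242.72970125] [ 0.33875102  0.61852779 -0.3372123   0.62366575] [-0.4969709  -0.25055561 -0.25586756] [-0.25873134  0.63225027  1.52369473]
3.7 [590.81434797 -77.27613798 242.61243752] [ 0.33875811  0.61859585 -0.33723     0.62358484] [-0.09019989 -0.35272065  0.30464113] [-0.25873323  0.63237211  1.52385013]
```

```bash
cat > rows.py <<'E'
import sys
from h import *
for a in sys.argv[1:]:
    P,Rt=pose(float(a),0,239);print(a,np.round(cdelta(P,Rt),3).tolist())
E
cat > st.py <<'E'
import sys,json,os
from h import *
if len(sys.argv)>1:
    L=json.load(open("log.json")) if os.path.exists("log.json") else []
    L.append(json.loads(sys.argv[1]));json.dump(L,open("log.json","w"))
s=arm.read_state();p,r=cmd()
T=[]
d=s["eef_pos"]-p;rr=s["eef_pos"][:2]-AX
R0=R.from_quat(s["ee_rot"])
print("t",round(s["time"],2),"dev(tool)",np.round(R0.inv().apply(d),2),"F(tool)",np.round(R0.inv().apply(s["wrist_force"]),1),"q",np.round(s["q"],2))
E
python3 rows.py -10 -6 -4 -2 0 2 4 6
```

```text
-10 [0.013, -0.015, 0.006, -0.056, 0.002, -0.001]
-6 [0.013, -0.009, 0.015, -0.034, 0.002, -0.001]
-4 [0.013, -0.006, 0.019, -0.023, 0.002, -0.001]
-2 [0.013, -0.004, 0.024, -0.012, 0.002, -0.002]
0 [0.013, -0.001, 0.029, -0.001, 0.002, -0.002]
2 [0.013, 0.001, 0.034, 0.01, 0.002, -0.002]
4 [0.013, 0.003, 0.039, 0.022, 0.001, -0.002]
6 [0.013, 0.005, 0.044, 0.033, 0.001, -0.002]
```

Request:
{"op": "drive_tool", "data": {"moves": [[0.013, -0.009, 0.008, -0.034, 0.002, -0.001, 1], [0.013, -0.009, 0.015, -0.034, 0.002, -0.001, 1], [0.013, -0.006, 0.019, -0.023, 0.002, -0.001, 1], [0.013, -0.004, 0.024, -0.012, 0.002, -0.002, 1], [0.013, -0.001, 0.029, -0.001, 0.002, -0.002, 1], [0.013, 0.001, 0.034, 0.01, 0.002, -0.002, 1], [0.013, 0.003, 0.039, 0.022, 0.002, -0.002, 1], [0.013, 0.003, 0.039, 0.022, 0.002, -0.002, 1]]}}

```text
time: 4.42
eef_pos: [596.8, -85.0, 239.1]
ee_rot: [0.36, 0.609, -0.361, 0.608]
wrist_force: [-0.1, 0.3, 0.4]
opening: 0.002
```

```bash
python3 st.py '[0.013,0.003,0.039,0.022,0.002,-0.002]'; python3 rows.py 6 7 8 9 10 12 14
```

```text
t 4.42 dev(tool) [-0.06  0.12  0.08] F(tool) [-0.4  0.  -0.3] q [-0.27  0.65  1.5   0.    0.99 -0.77]
6 [0.0, 0.002, 0.005, 0.011, -0.0, 0.0]
7 [0.0, 0.004, 0.007, 0.016, -0.0, 0.0]
8 [0.0, 0.005, 0.01, 0.022, -0.0, 0.0]
9 [0.0, 0.006, 0.012, 0.027, -0.0, 0.0]
10 [0.0, 0.006, 0.015, 0.033, -0.0, 0.0]
12 [0.0, 0.008, 0.02, 0.044, -0.0, 0.0]
14 [0.0, 0.01, 0.025, 0.055, -0.0, 0.0]
```

Request:
{"op": "drive_tool", "data": {"moves": [[0, 0.002, 0.005, 0.011, 0, 0, 1], [0, 0.004, 0.007, 0.016, 0, 0, 1], [0, 0.005, 0.01, 0.022, 0, 0, 1], [0, 0.006, 0.012, 0.027, 0, 0, 1], [0, 0.006, 0.012, 0.027, 0, 0, 1], [0, 0.006, 0.012, 0.027, 0, 0, 1]]}}

```text
time: 4.92
eef_pos: [599.2, -86.5, 239.0]
ee_rot: [0.385, 0.594, -0.385, 0.592]
wrist_force: [-2.2, 3.6, 3.1]
opening: 0.002
```

```bash
python3 st.py '[0,0.006,0.012,0.027,0,0]'; python3 rows.py 10 11 12 13 14 16 18
python3 - <<'E'
from h import *
import cv2
a=optics.get_image("scene")[150:250,170:310];cv2.imwrite("pics/s4.png",cv2.resize(a,None,fx=5,fy=5,interpolation=cv2.INTER_CUBIC))
E
```

```text
t 4.92 dev(tool) [-0.02 -0.   -0.43] F(tool) [-3.1 -0.5 -4.2] q [-0.27  0.65  1.49  0.    1.   -0.69]
10 [0.0, 0.001, 0.003, 0.006, -0.0, 0.0]
11 [0.0, 0.002, 0.005, 0.012, -0.0, 0.0]
12 [0.0, 0.003, 0.008, 0.017, -0.0, 0.0]
13 [0.0, 0.004, 0.01, 0.023, -0.0, 0.0]
14 [0.0, 0.005, 0.013, 0.028, -0.0, 0.0]
16 [0.0, 0.007, 0.018, 0.039, -0.0, 0.0]
18 [0.0, 0.008, 0.023, 0.05, -0.0, 0.0]
```

View pics/s4.png

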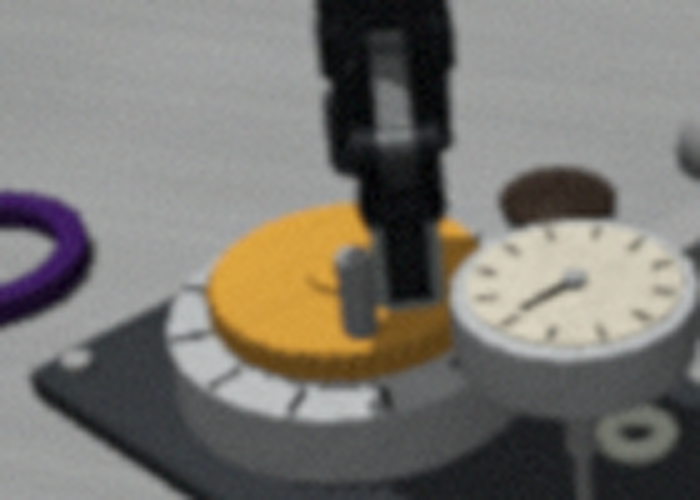

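Contact is made: about 4 N, with the fingertip touching the pin in the scene view at (355,270) of the crop. I'll continue pushing slowly.

Request:
{"op": "drive_tool", "data": {"moves": [[0, 0.001, 0.003, 0.006, 0, 0, 1], [0, 0.002, 0.005, 0.012, 0, 0, 1], [0, 0.003, 0.008, 0.017, 0, 0, 1], [0, 0.004, 0.01, 0.023, 0, 0, 1], [0, 0.005, 0.013, 0.028, 0, 0, 1], [0, 0.006, 0.015, 0.033, 0, 0, 1], [0, 0.007, 0.018, 0.039, 0, 0, 1]]}}

```text
time: 5.55
eef_pos: [602.8, -89.7, 239.1]
ee_rot: [0.421, 0.57, -0.421, 0.567]
wrist_force: [-1.2, 5.3, 2.8]
opening: 0.004
```

```bash
python3 st.py '[0,0.007,0.018,0.039,0,0]'; python3 rows.py 17 18 19 20 21 22 23 24
```

```text
t 5.55 dev(tool) [-0.06  0.12 -0.64] F(tool) [-2.7  0.4 -5.4] q [-0.27  0.66  1.48  0.    1.   -0.57]
17 [0.0, 0.001, 0.002, 0.006, -0.0, 0.001]
18 [0.0, 0.002, 0.005, 0.011, -0.0, 0.001]
19 [0.0, 0.003, 0.007, 0.017, -0.0, 0.001]
20 [-0.0, 0.004, 0.01, 0.022, -0.0, 0.001]
21 [-0.0, 0.005, 0.012, 0.028, -0.0, 0.001]
22 [-0.0, 0.006, 0.015, 0.034, -0.0, 0.001]
23 [-0.0, 0.007, 0.018, 0.039, -0.0, 0.001]
24 [-0.0, 0.008, 0.02, 0.045, -0.0, 0.001]
```

Request:
{"op": "drive_tool", "data": {"moves": [[0, 0.001, 0.002, 0.006, 0, 0, 1], [0, 0.002, 0.005, 0.011, 0, 0, 1], [0, 0.003, 0.007, 0.017, 0, 0, 1], [0, 0.004, 0.01, 0.022, 0, 0, 1], [0, 0.004, 0.01, 0.022, 0, 0, 1]]}}

```text
time: 5.97
eef_pos: [604.7, -93.0, 238.9]
ee_rot: [0.44, 0.554, -0.44, 0.553]
wrist_force: [0.2, 0.6, 0.1]
opening: -0.002
```

```bash
python3 st.py '[0,0.004,0.01,0.022,0,0]'; python3 rows.py 21 22 23 24 25 26
```

```text
t 5.97 dev(tool) [0.07 0.02 0.63] F(tool) [-0.1  0.3 -0.5] q [-0.28  0.66  1.47 -0.    1.01 -0.5 ]
21 [-0.0, 0.001, 0.002, 0.006, -0.0, 0.001]
22 [-0.0, 0.002, 0.005, 0.012, -0.0, 0.001]
23 [-0.0, 0.004, 0.007, 0.017, -0.0, 0.001]
24 [-0.0, 0.005, 0.01, 0.023, -0.0, 0.001]
25 [-0.0, 0.006, 0.012, 0.028, -0.0, 0.001]
26 [-0.0, 0.006, 0.015, 0.034, -0.0, 0.001]
```

The force dropped to zero, so click 1 has tripped. I'll pause and then check it.

Request:
{"op": "drive_tool", "data": {"moves": [[0, 0, 0, 0, 0, 0, 1], [0, 0, 0, 0, 0, 0, 1], [0, 0, 0, 0, 0, 0, 1], [0, 0, 0, 0, 0, 0, 1], [0, 0, 0, 0, 0, 0, 1], [0, 0, 0, 0, 0, 0, 1]]}}

```text
time: 6.47
eef_pos: [604.6, -92.4, 239.0]
ee_rot: [0.44, 0.554, -0.44, 0.553]
wrist_force: [-0.0, 0.4, 0.5]
opening: 0.002
```

```bash
cat > pic.py <<'E'
import sys,cv2
from h import *
a=optics.get_image("scene")[150:250,170:310];cv2.imwrite(f"pics/{sys.argv[1]}.png",cv2.resize(a,None,fx=5,fy=5,interpolation=cv2.INTER_CUBIC))
for k in range(0,6):
    th=TH0-np.radians(30*k);q=proj("scene",[AX[0]+35*np.cos(th),AX[1]+35*np.sin(th),84]);print(k,np.round((q-[170,150])*5))
E
python3 st.py; python3 pic.py s5;  python3 rows.py 30 34 36 38 40 42 44 46
```

```text
t 6.47 dev(tool) [ 0.02  0.02 -0.02] F(tool) [-0.5  0.1 -0.4] q [-0.28  0.66  1.47  0.    1.01 -0.51]
0 [367. 249.]
1 [308. 251.]
2 [261. 237.]
3 [238. 212.]
4 [244. 183.]
5 [277. 158.]
30 [-0.0, 0.01, 0.025, 0.056, -0.0, 0.001]
34 [-0.0, 0.012, 0.036, 0.078, -0.0, 0.001]
36 [-0.0, 0.013, 0.041, 0.089, -0.0, 0.001]
38 [-0.0, 0.014, 0.046, 0.1, -0.0, 0.001]
40 [-0.0, 0.015, 0.052, 0.112, -0.0, 0.001]
42 [-0.0, 0.015, 0.057, 0.123, -0.0, 0.001]
44 [-0.0, 0.016, 0.063, 0.134, -0.0, 0.001]
46 [-0.0, 0.016, 0.068, 0.145, -0.0, 0.001]
```

View pics/s5.png

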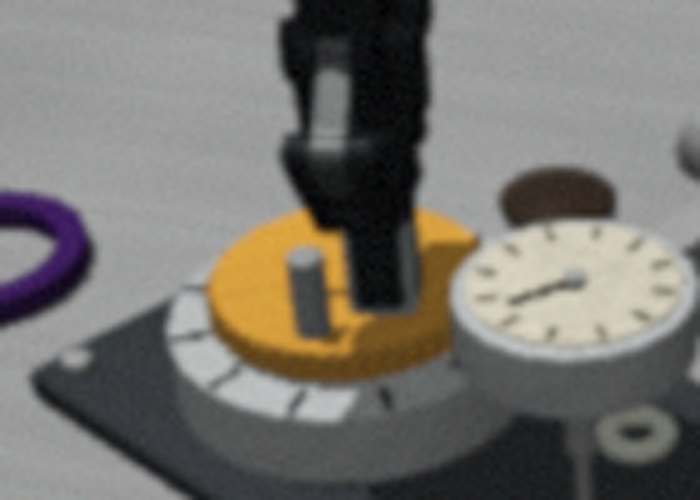

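The pin top is at (303,255) in the crop against a predicted (308,251) for click 1, so it matches. Next is click 2.

Request:
{"op": "drive_tool", "data": {"moves": [[0, 0.004, 0.01, 0.023, 0, 0, 1], [0, 0.008, 0.018, 0.04, 0, 0, 1], [0, 0.01, 0.025, 0.056, 0, 0, 1], [0, 0.011, 0.031, 0.067, 0, 0, 1], [0, 0.012, 0.036, 0.078, 0, 0, 1], [0, 0.013, 0.041, 0.089, 0, 0, 1], [0, 0.014, 0.046, 0.1, 0, 0, 1], [0, 0.015, 0.052, 0.112, 0, 0, 1], [0, 0.015, 0.057, 0.123, 0, 0, 1], [0, 0.016, 0.063, 0.134, 0, 0, 1]]}}

```text
time: 7.35
eef_pos: [612.1, -105.5, 239.0]
ee_rot: [0.546, 0.451, -0.546, 0.448]
wrist_force: [0.3, 6.5, 2.0]
opening: -0.002
```

```bash
python3 st.py '[0,0.016,0.063,0.134,0,0]';  python3 rows.py 45 46 47 48 49 50 51
```

```text
t 7.35 dev(tool) [ 0.02 -0.12 -1.32] F(tool) [-2.  -1.  -6.4] q [-0.29  0.68  1.44  0.    1.02 -0.1 ]
45 [-0.0, 0.001, 0.002, 0.005, -0.0, 0.001]
46 [-0.0, 0.002, 0.005, 0.011, -0.0, 0.001]
47 [-0.0, 0.003, 0.007, 0.016, -0.0, 0.001]
48 [-0.0, 0.004, 0.01, 0.022, -0.0, 0.001]
49 [-0.0, 0.005, 0.012, 0.028, -0.0, 0.001]
50 [-0.0, 0.006, 0.015, 0.033, -0.0, 0.001]
51 [-0.0, 0.007, 0.017, 0.039, -0.0, 0.001]
```

Request:
{"op": "drive_tool", "data": {"moves": [[0, 0.001, 0.002, 0.005, 0, 0, 1], [0, 0.002, 0.005, 0.011, 0, 0, 1], [0, 0.003, 0.007, 0.016, 0, 0, 1], [0, 0.004, 0.01, 0.022, 0, 0, 1], [0, 0.005, 0.012, 0.028, 0, 0.001, 1], [0, 0.006, 0.015, 0.033, 0, 0.001, 1], [0, 0.006, 0.015, 0.033, 0, 0.001, 1]]}}

```text
time: 7.93
eef_pos: [612.8, -111.1, 239.0]
ee_rot: [0.569, 0.42, -0.568, 0.421]
wrist_force: [-0.4, -1.1, -0.1]
opening: 0.003
```

```bash
python3 st.py '[0,0.006,0.015,0.033,0,0.001]'
```

```text
t 7.93 dev(tool) [-0.02  0.08  0.24] F(tool) [ 0.1 -0.1  1.2] q [-0.3   0.68  1.44 -0.    1.02 -0.01]
```

Click 2 appears to have tripped. I'll pause and look.

Request:
{"op": "drive_tool", "data": {"moves": [[0, 0, 0, 0, 0, 0, 1], [0, 0, 0, 0, 0, 0, 1], [0, 0, 0, 0, 0, 0, 1], [0, 0, 0, 0, 0, 0, 1], [0, 0, 0, 0, 0, 0, 1], [0, 0, 0, 0, 0, 0, 1]]}}

```text
time: 8.43
eef_pos: [612.8, -110.8, 238.9]
ee_rot: [0.569, 0.421, -0.568, 0.421]
wrist_force: [0.5, 0.2, -0.6]
opening: 0.002
```

```bash
python3 st.py; python3 pic.py s6;  python3 rows.py 54 58 60 62 64 66 68 70 72 74
```

```text
t 8.43 dev(tool) [0.03 0.   0.02] F(tool) [ 0.6  0.4 -0.4] q [-0.3   0.68  1.44  0.    1.02 -0.01]
0 [367. 249.]
1 [308. 251.]
2 [261. 237.]
3 [238. 212.]
4 [244. 183.]
5 [277. 158.]
54 [-0.0, 0.004, 0.01, 0.022, -0.0, -0.0]
58 [-0.0, 0.008, 0.02, 0.045, -0.0, -0.0]
60 [-0.0, 0.01, 0.025, 0.056, -0.0, -0.0]
62 [-0.0, 0.011, 0.03, 0.067, -0.0, -0.0]
64 [-0.0, 0.012, 0.036, 0.078, -0.0, -0.0]
66 [-0.0, 0.013, 0.041, 0.089, -0.0, -0.0]
68 [-0.0, 0.014, 0.046, 0.1, -0.0, -0.0]
70 [-0.0, 0.015, 0.052, 0.111, -0.0, -0.0]
72 [-0.0, 0.015, 0.057, 0.122, -0.0, -0.0]
74 [-0.0, 0.015, 0.063, 0.134, -0.0, -0.0]
```

View pics/s6.png

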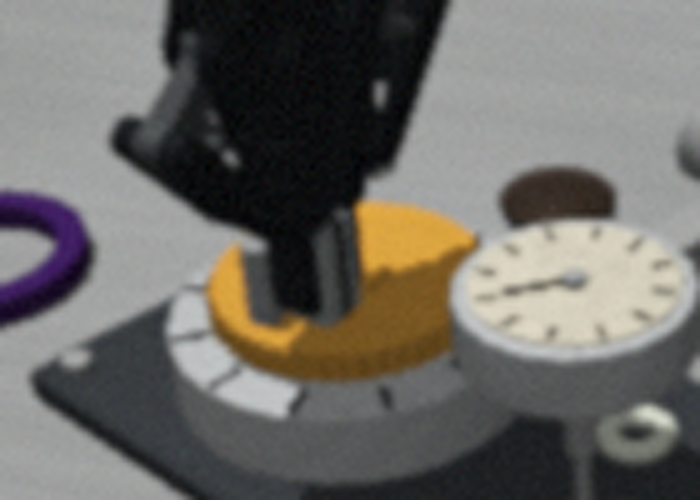

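The pin, at (258,245) in the crop against a predicted (261,237), is at click 2. Now click 3.

Request:
{"op": "drive_tool", "data": {"moves": [[0, 0.004, 0.01, 0.022, 0, 0, 1], [0, 0.008, 0.02, 0.045, 0, 0, 1], [0, 0.01, 0.025, 0.056, 0, 0, 1], [0, 0.011, 0.03, 0.067, 0, 0, 1], [0, 0.012, 0.036, 0.078, 0, 0, 1], [0, 0.013, 0.041, 0.089, 0, 0, 1], [0, 0.014, 0.046, 0.1, 0, 0, 1], [0, 0.015, 0.052, 0.111, 0, 0, 1], [0, 0.015, 0.057, 0.122, 0, 0, 1], [0, 0.015, 0.063, 0.134, 0, 0, 1]]}}

```text
time: 9.32
eef_pos: [612.5, -126.0, 239.0]
ee_rot: [0.645, 0.292, -0.643, 0.292]
wrist_force: [5.6, 5.6, -2.5]
opening: -0.002
```

```bash
python3 st.py '[0,0.015,0.063,0.134,0,0]';  python3 rows.py 75 76 77 78 79 80 81
```

```text
t 9.32 dev(tool) [-0.03 -0.11 -1.24] F(tool) [ 2.5  0.5 -7.9] q [-0.33  0.68  1.43  0.    1.02  0.39]
75 [-0.0, 0.001, 0.002, 0.005, -0.0, -0.0]
76 [-0.0, 0.002, 0.004, 0.011, -0.0, -0.0]
77 [-0.0, 0.004, 0.007, 0.016, -0.0, -0.0]
78 [-0.0, 0.005, 0.01, 0.022, -0.0, -0.0]
79 [-0.0, 0.006, 0.012, 0.027, -0.0, -0.0]
80 [-0.0, 0.007, 0.015, 0.033, -0.0, -0.0]
81 [-0.0, 0.008, 0.017, 0.038, -0.0, -0.0]
```

Request:
{"op": "drive_tool", "data": {"moves": [[0, 0.001, 0.002, 0.005, 0, 0, 1], [0, 0.002, 0.004, 0.011, 0, 0, 1], [0, 0.004, 0.007, 0.016, 0, 0, 1], [0, 0.005, 0.01, 0.022, 0, 0, 1], [0, 0.006, 0.012, 0.027, 0, 0, 1], [0, 0.007, 0.015, 0.033, 0, 0, 1], [0, 0.007, 0.015, 0.033, 0, 0, 1]]}}

```text
time: 9.9
eef_pos: [610.3, -131.2, 238.9]
ee_rot: [0.658, 0.259, -0.658, 0.259]
wrist_force: [-0.4, -0.3, -0.5]
opening: -0.001
```

```bash
python3 st.py '[0,0.007,0.015,0.033,0,0]'
```

```text
t 9.9 dev(tool) [0.07 0.01 0.4 ] F(tool) [ 0.5 -0.   0.5] q [-0.33  0.68  1.43 -0.    1.03  0.49]
```

Request:
{"op": "drive_tool", "data": {"moves": [[0, 0, 0, 0, 0, 0, 1], [0, 0, 0, 0, 0, 0, 1], [0, 0, 0, 0, 0, 0, 1], [0, 0, 0, 0, 0, 0, 1], [0, 0, 0, 0, 0, 0, 1], [0, 0, 0, 0, 0, 0, 1]]}}

```text
time: 10.4
eef_pos: [610.6, -130.9, 238.9]
ee_rot: [0.658, 0.259, -0.658, 0.259]
wrist_force: [-1.1, 0.0, 0.9]
opening: -0.002
```

```bash
python3 st.py; python3 pic.py s7;  python3 rows.py 84 88 90 92 94 96 98 100 102 104
```

```text
t 10.4 dev(tool) [ 0.02 -0.01 -0.  ] F(tool) [-0.9 -0.8  0.8] q [-0.33  0.68  1.43  0.    1.02  0.49]
0 [367. 249.]
1 [308. 251.]
2 [261. 237.]
3 [238. 212.]
4 [244. 183.]
5 [277. 158.]
84 [-0.0, 0.004, 0.01, 0.022, -0.0, -0.0]
88 [-0.0, 0.008, 0.02, 0.044, -0.0, -0.0]
90 [-0.0, 0.009, 0.025, 0.055, -0.0, -0.0]
92 [-0.0, 0.011, 0.03, 0.066, -0.0, -0.0]
94 [-0.0, 0.012, 0.036, 0.078, -0.0, -0.0]
96 [-0.0, 0.013, 0.041, 0.089, -0.0, -0.0]
98 [-0.0, 0.014, 0.046, 0.1, -0.0, -0.0]
100 [-0.0, 0.014, 0.052, 0.111, -0.0, -0.0]
102 [-0.0, 0.015, 0.057, 0.122, -0.0, -0.0]
104 [-0.0, 0.015, 0.062, 0.133, -0.0, -0.0]
```

View pics/s7.png

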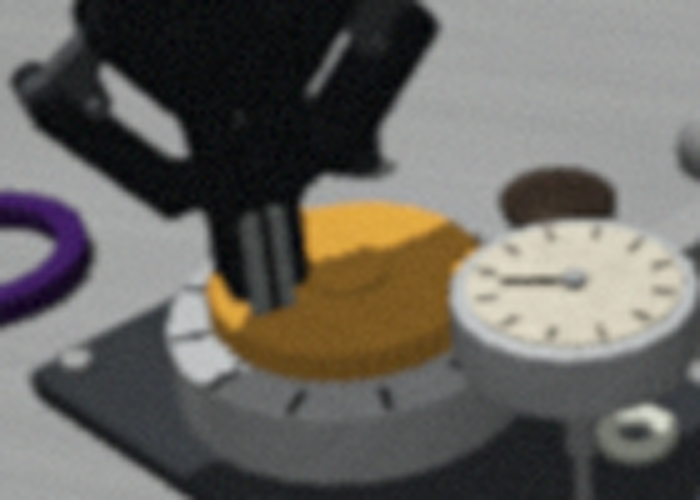

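At click 3 the pin is hidden behind the finger. The force drop and the gauge needle's third step both fit 3 clicks. Now the fourth.

Request:
{"op": "drive_tool", "data": {"moves": [[0, 0.004, 0.01, 0.022, 0, 0, 1], [0, 0.008, 0.02, 0.044, 0, 0, 1], [0, 0.009, 0.025, 0.055, 0, 0, 1], [0, 0.011, 0.03, 0.066, 0, 0, 1], [0, 0.012, 0.036, 0.078, 0, 0, 1], [0, 0.013, 0.041, 0.089, 0, 0, 1], [0, 0.014, 0.046, 0.1, 0, 0, 1], [0, 0.014, 0.052, 0.111, 0, 0, 1], [0, 0.015, 0.057, 0.122, 0, 0, 1], [0, 0.015, 0.062, 0.133, 0, 0, 1]]}}

```text
time: 11.28
eef_pos: [602.8, -143.8, 239.1]
ee_rot: [0.699, 0.116, -0.696, 0.116]
wrist_force: [6.5, 2.3, -3.1]
opening: 0.002
```

```bash
python3 st.py '[0,0.015,0.062,0.133,0,0]';  python3 rows.py 105 106 107 108 109 110
```

```text
t 11.28 dev(tool) [-0.1  -0.13 -1.1 ] F(tool) [ 3.1 -0.1 -6.9] q [-0.36  0.67  1.45  0.    1.01  0.88]
105 [-0.0, 0.001, 0.003, 0.006, -0.0, -0.0]
106 [-0.0, 0.003, 0.005, 0.011, -0.0, -0.0]
107 [-0.0, 0.004, 0.008, 0.017, -0.0, -0.0]
108 [-0.0, 0.005, 0.01, 0.022, -0.0, -0.0]
109 [-0.0, 0.006, 0.013, 0.028, -0.0, -0.0]
110 [-0.0, 0.007, 0.015, 0.034, -0.0, -0.0]
```

Request:
{"op": "drive_tool", "data": {"moves": [[0, 0.001, 0.003, 0.006, 0, 0, 1], [0, 0.003, 0.005, 0.011, 0, 0, 1], [0, 0.004, 0.008, 0.017, 0, 0, 1], [0, 0.005, 0.01, 0.022, 0, 0, 1], [0, 0.006, 0.013, 0.028, 0, 0, 1], [0, 0.007, 0.015, 0.034, 0, 0, 1], [0, 0.007, 0.015, 0.034, 0, 0, 1]]}}

```text
time: 11.87
eef_pos: [598.5, -147.3, 238.9]
ee_rot: [0.703, 0.079, -0.703, 0.079]
wrist_force: [-0.0, 0.2, 0.7]
opening: -0.001
```

```bash
python3 st.py '[0,0.007,0.015,0.034,0,0]'
```

```text
t 11.87 dev(tool) [0.1  0.06 0.36] F(tool) [-0.7 -0.2 -0. ] q [-0.37  0.67  1.46  0.    1.01  0.98]
```

The fourth has tripped. I'll pause, back off slightly and lift straight up.

Request:
{"op": "drive_tool", "data": {"moves": [[0, 0, 0, 0, 0, 0, 1], [0, 0, 0, 0, 0, 0, 1], [0, 0, 0, 0, 0, 0, 1], [0, 0, 0, 0, 0, 0, 1], [0, 0, 0, 0, 0, 0, 1], [0, 0, 0, 0, 0, 0, 1], [0, 0, -0.02, 0, 0, 0, 1], [0, 0, -0.03, 0, 0, 0, 1], [-0.05, 0, -0.03, 0, 0, 0, 1], [-0.12, 0, -0.03, 0, 0, 0, 1]]}}

```text
time: 12.7
eef_pos: [606.1, -145.1, 267.5]
ee_rot: [-0.702, -0.08, 0.703, -0.079]
wrist_force: [0.4, -0.1, 0.0]
opening: 0.003
```

Request:
{"op": "drive_tool", "data": {"moves": [[-0.1, 0, 0, 0, 0, 0, 1], [-0.2, 0, 0, 0, 0, 0, 1], [-0.3, 0, 0, 0, 0, 0, 1], [-0.4, 0, 0, 0, 0, 0, 1], [-0.5, 0, 0, 0, 0, 0, 1], [-0.55, 0, 0, 0, 0, 0, 1], [-0.55, 0, 0, 0, 0, 0, 1]]}}

```text
time: 13.28
eef_pos: [606.6, -145.4, 410.3]
ee_rot: [0.705, 0.078, -0.7, 0.081]
wrist_force: [0.3, -0.1, 0.1]
opening: 0.007
```

```bash
python3 pic.py s8
python3 - <<'E'
from h import *
import cv2
s=arm.read_state();print(s["time"],s["eef_pos"],s["wrist_force"])
T=optics.camera_params("wrist")["cam_to_world"];np.save("T.npy",T)
cv2.imwrite("pics/w8.png",optics.get_image("wrist"))
E
```

```text
0 [367. 249.]
1 [308. 251.]
2 [261. 237.]
3 [238. 212.]
4 [244. 183.]
5 [277. 158.]
13.3333 [ 606.28590168 -145.35501212  407.86711821] [ 0.20681149  0.71647128 -0.25450792]
```

View pics/s8.png

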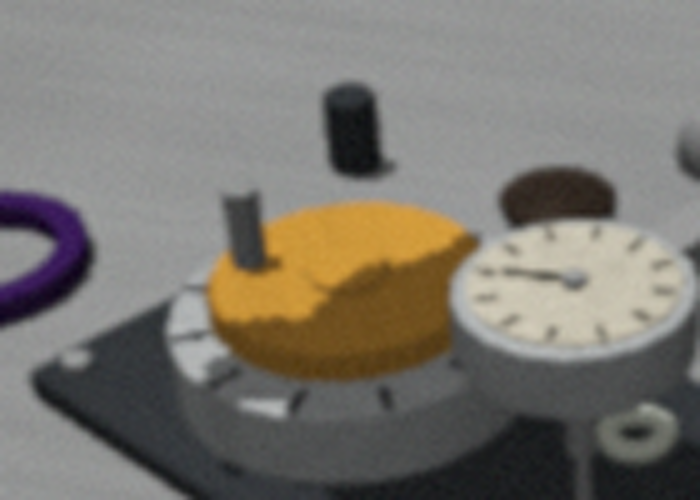

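View pics/w8.png

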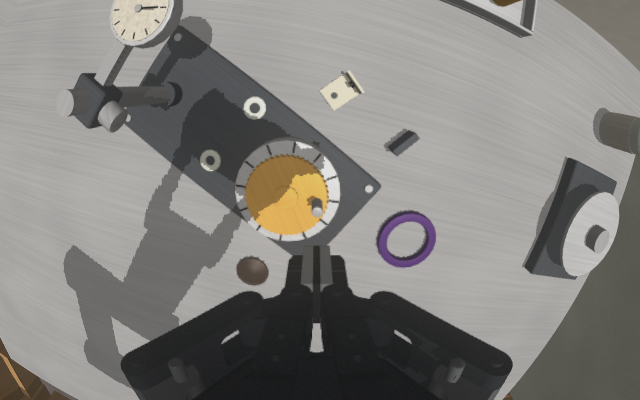

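```bash
python3 - <<'E'
from h import *
import cv2
T=np.load("T.npy");P=fish(317,211,84,T)
r=P[:2]-AX;print(P,np.linalg.norm(r),33-np.degrees(np.arctan2(r[1],r[0])))
s=arm.read_state();print(s["time"],np.abs(s["qd"]).max(),s["wrist_force"])
E
python3 - <<'E'
from plant import arm
print(arm.close_job())
E
```

```text
[ 577.79806923 -154.50143717   84.        ] 37.86337086409309 117.69907688308865
13.3833 0.0328225143295433 [-0.68780871 -0.55750343 -0.43154348]
the job is handed in; nothing more can be done
None
```

I pushed the dial clockwise by four clicks with the closed fingertip against the pin, then lifted the hand clear and handed the job in at about 13.4 s. I paused at least half a second after each click.

- **Count:** At each click the push force rose to about 5–8 N, then dropped to about zero as the dial jumped.
- **Final dial position:** In the scene picture the pin top sits at the predicted fourth-click spot, once the small offset seen at the earlier clicks is allowed for. The wrist camera gives 117.7° against the nominal 120°. That reading is within calibration error, since its radius came out at 38 mm instead of 35 mm.
- **Third click:** The finger hid the pin, so I could not see the dial there. I counted it from the force drop and the gauge needle's third step.
- **Hand and other items:** The hand ended about 235 mm above the cart with no contact force. In the last views the other items looked undisturbed, but I did not measure their positions again.

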